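# Line up the cactus pots by size

## Robot

A 6-joint arm with a two-finger parallel gripper is mounted at the origin on the work surface. World frame = base frame: x ahead of the robot, y to its left, z up, the work surface at z = 0. Lengths are in m, angles in rad, forces in N, time in s.
With the tool pointing down it reaches from about 0.35 to 0.725 m from the base axis. Payload 4.3 kg.
Tool frame: the origin (TCP) lies on the centre line of the jaws, within the pads' length; the fingertips stand 8 mm ahead of it and the grasp point (between the pads) lies 11 mm behind it; z points along the fingers, y is the line along which they close (so a half turn about z gives the same grasp; the last joint's range is limited). The gripper opens to 85 mm and grips with 20 to 120 N. Pads are 22 mm wide; open, the fingers measure 114 mm over their backs; the gripper's body (76 mm by 85 mm) begins 54 mm behind the grasp point. The pads swing forward as they close: fully open they stand 13 mm farther back than shut.
Start: joints at [-1.26, 0.377, 0.081, 1.274, 0, 1.46], TCP at [0.235, -0.525, 0.239] pointing down, gripper open.
Joint ranges: [-2.72, 2.72], [-0.84, 1.66], [-1.02, 1.22], [-1.77, 2.12], [-1.37, 1.28], [-3.14, 3.14]. Speed limits (rad/s): [2.57, 2.57, 3.14, 3.14, 3.14, 3.14].

## Interface

Orientations are given as [roll, pitch, yaw] about the fixed x, y, z axes, in that order (R = Rz(yaw) Ry(pitch) Rx(roll)).
In Python, from plant import state, get_image, env gives the robot as it stands. The module is installed in compiled form; this text tells all that it offers.
- The arm moves only by the tool carry_out, never from a script. Its argument "motion" is a list of rows, each a list of 5 numbers: the closure, from 0 (fully open) to 1 (shut), then the shift along the world's x, y, z in mm, then the turn about the world's z in rad. In form: [[gripper, tx, ty, tz, roll], ...]. A call has 1 to 8 rows; each row shifts and turns the commanded pose from where the row before left it; what a row does not reach is not made up. A row lasts 1/8 s, in which the tool goes at most 62.5 mm and 10.7 degrees, less where a joint would pass 70% of its speed; a pose out of reach is approached as far as the arm can. A call is refused whole if a number of a shift passes 62.5 or a number of a turn 0.188, either way. A call with a gripper value outside its range is refused whole. The fingers move at their own pace and stop on an object; the grip force is fixed at half the most. Time passes only in rows, so rows that do not move let the fingers close. It gives the time, the measured TCP pose, the force, the opening and the grip force at its end, in the units of the state.
- state(): the state, without advancing time (a new reading comes with each control period).
- get_image(name): name is "side" or "top" or "wrist"; returns a dict with "image" (400x640x3 uint8, red, green, blue), "fov_y" (degrees; the focal length in pixels is half the picture's height over the tangent of half this angle, whatever the lens; pixels are square), "cx", "cy" (the principal point, pixels), "world_from_camera" (4x4, takes a point from camera to world coordinates). Camera axes: x right, y up, looking along -z (the intrinsics and any distortion apply to the point x, -y, -z); pixel columns grow to the right and rows downward; lengths in m; the calibration is good to about 2 mm. A picture is of the moment at which its call begins. There is no depth.
- env.job_done(): hands the job in; it is judged then, once.
The state is a dict: "time_s": time; "joint_pos": joint angles; "joint_vel": joint speeds; "effort": joint torques, N m; "ee_pos": TCP position; "tcp_rot": TCP orientation; "wrist_force": force on the tool from outside, world axes, zero at the start; "ft_torque": the same for the moment, N m; "gripper_width": finger opening in m; "finger_force": force on a finger pad.
Only numpy, scipy, OpenCV 4.12 (cv2) and the standard library are available. Lean on these libraries where they do the work, as an engineer would, in place of code of your own. Each camera call takes 0.05 s, during which the arm holds its last target. There are 200 camera calls.

## Task

Line up the four cactus pots by size on the row of cork coasters, one pot centred on each coaster: the smallest on the coaster next to the white globe lamp, then larger and larger, with the largest at the other end by the yellow notes. Keep the pots upright all the while and leave them standing still.

Things in the scene. Friction and masses are not known exactly. Their poses are not given: they have to be found in the camera images.
- pot_terracotta: the smallest of the four cactus pots, loose: an upright terracotta (orange-brown) round straight-sided pot, 36 mm in diameter and 42 mm high, with a green ball cactus 22 mm wide that stands 22 mm above the rim (rigid, fixed in the pot; its tiny pink flower another 4 mm). Origin: centre of the pot's underside; z up along its axis; the yaw does not matter. It stands on the desk at the start.
- pot_white: second smallest of the four cactus pots, loose: an upright white round straight-sided pot, 45 mm in diameter and 52 mm high, with a green ball cactus 28 mm wide that stands 22 mm above the rim (rigid, fixed in the pot; its tiny pink flower another 4 mm). Origin: centre of the pot's underside; z up along its axis; the yaw does not matter. It stands on the desk at the start.
- pot_blue: second largest of the four cactus pots, loose: an upright bright blue round straight-sided pot, 54 mm in diameter and 62 mm high, with a green ball cactus 33 mm wide that stands 22 mm above the rim (rigid, fixed in the pot; its tiny pink flower another 4 mm). Origin: centre of the pot's underside; z up along its axis; the yaw does not matter. It stands on the desk at the start.
- pot_black: the largest of the four cactus pots, loose: an upright black round straight-sided pot, 63 mm in diameter and 72 mm high, with a green ball cactus 39 mm wide that stands 22 mm above the rim (rigid, fixed in the pot; its tiny pink flower another 4 mm). Origin: centre of the pot's underside; z up along its axis; the yaw does not matter. It stands on the desk at the start.
- coaster_a: fixed round cork coaster, 76 mm across, 4 mm thick, at the +y end of the row: four alike in one straight row, 92 mm apart centre to centre, on a fixed white plank (90 x 380 mm, 12 mm thick) on the desk. Origin: centre of its underside, 12 mm above the desk (its top is at 16 mm); y axis along the row from coaster_d to coaster_a, z up.
- coaster_b: fixed round cork coaster, 76 mm across, 4 mm thick, second from the +y end: four alike in one straight row, 92 mm apart centre to centre, on a fixed white plank (90 x 380 mm, 12 mm thick) on the desk. Origin: centre of its underside, 12 mm above the desk (its top is at 16 mm); y axis along the row from coaster_d to coaster_a, z up.
- coaster_c: fixed round cork coaster, 76 mm across, 4 mm thick, third from the +y end: four alike in one straight row, 92 mm apart centre to centre, on a fixed white plank (90 x 380 mm, 12 mm thick) on the desk. Origin: centre of its underside, 12 mm above the desk (its top is at 16 mm); y axis along the row from coaster_d to coaster_a, z up.
- coaster_d: fixed round cork coaster, 76 mm across, 4 mm thick, at the -y end of the row: four alike in one straight row, 92 mm apart centre to centre, on a fixed white plank (90 x 380 mm, 12 mm thick) on the desk. Origin: centre of its underside, 12 mm above the desk (its top is at 16 mm); y axis along the row from coaster_d to coaster_a, z up.
- lamp: fixed white globe lamp: a 72 mm ball on a 60 mm brass foot, 81 mm high, on the desk beyond one end of the plank, in line with the row, 112 mm from the centre of the nearest coaster; which end changes from start to start. At the other end, as far out, is a fixed yellow block of note paper, 70 x 70 x 40 mm. Origin: centre of the foot's underside, on the desk.

How it is judged:
At the end, for the whole second after the job is handed in: Counting from the lamp's end of the row, the terracotta, white, blue and black pots stand on the first, second, third and fourth coaster, each centred within 12 mm, resting on the coaster (underside within 5 mm of its top), upright within 0.1 rad, at rest and released (((horizontal distance between lamp and coaster_a below 0.2 m and horizontal distance between pot_terracotta and coaster_a below 0.012 m and z of pot_terracotta in the frame of coaster_a between -0.001 and 0.009 m and horizontal distance between pot_white and coaster_b below 0.012 m and z of pot_white in the frame of coaster_b between -0.001 and 0.009 m and horizontal distance between pot_blue and coaster_c below 0.012 m and z of pot_blue in the frame of coaster_c between -0.001 and 0.009 m and horizontal distance between pot_black and coaster_d below 0.012 m and z of pot_black in the frame of coaster_d between -0.001 and 0.009 m) or (horizontal distance between lamp and coaster_d below 0.2 m and horizontal distance between pot_terracotta and coaster_d below 0.012 m and z of pot_terracotta in the frame of coaster_d between -0.001 and 0.009 m and horizontal distance between pot_white and coaster_c below 0.012 m and z of pot_white in the frame of coaster_c between -0.001 and 0.009 m and horizontal distance between pot_blue and coaster_b below 0.012 m and z of pot_blue in the frame of coaster_b between -0.001 and 0.009 m and horizontal distance between pot_black and coaster_a below 0.012 m and z of pot_black in the frame of coaster_a between -0.001 and 0.009 m)) and angle between each of pot_terracotta, pot_white, pot_blue, pot_black's own z axis and vertical below 0.1 rad and linear speed of each of pot_terracotta, pot_white, pot_blue, pot_black below 0.02 m/s); the robot touches nothing.
It fails at once if a pot is tipped by more than 0.5 rad (angle between any of pot_terracotta, pot_white, pot_blue, pot_black's own z axis and vertical above 0.5 rad).
It also fails if it takes over 109 s, if anything falls off the work surface, if the arm or the gripper's body presses on something with over 40 N, if the wrist force passes 120 N, or if a joint passes its speed limit or range.

## Working session

There is one attempt and no reset: what is moved stays moved. The work goes in short steps, Python scripts to look and compute and a tool call to move; the robot and the scene stay as the last step left them, time stands still between calls to the robot, and variables do not carry over. Pictures are saved under pics/ and viewed, at most 14 in all, crops included, and the job is handed in when it is done.

Besides the shell and the picture viewer there is one more tool, called by a JSON object that holds its "method" and its "body". carry_out: Moves the arm, as the interface text tells. Its arguments: {"type":"object","properties":{"motion":{"type":"array","items":{"type":"array","items":{"type":"number"}}}},"required":["motion"]}

```bash
mkdir -p pics; python3 - <<'E'
from plant import state,get_image
import cv2,numpy as np
s=state();print({k:np.round(v,3).tolist() for k,v in s.items()})
for n in("side","top"):
    d=get_image(n);cv2.imwrite(f"pics/{n}0.png",d["image"][...,::-1]);print(n,{k:np.round(v,4).tolist() if k!="x" else 0 for k,v in d.items() if k!="image"})
E
```

```text
{'time_s': 0.0, 'joint_pos': [-1.26, 0.378, 0.08, 1.274, -0.0, 1.461], 'joint_vel': [0.0, 0.0, -0.0, -0.001, -0.001, -0.001], 'effort': [-0.0, -46.361, 26.987, 0.021, -0.0, -0.0], 'ee_pos': [0.235, -0.524, 0.238], 'tcp_rot': [-3.14, -0.0, 0.421], 'wrist_force': [0.634, 0.405, -0.013], 'ft_torque': [-0.013, 0.035, 0.045], 'finger_force': 0.0, 'gripper_width': 0.086}
side {'fov_y': 55.1309, 'cx': 322.3616, 'cy': 199.4594, 'world_from_camera': [[-0.9719, 0.1152, -0.2052, 0.3693], [-0.2351, -0.5055, 0.8302, 0.7112], [-0.0081, 0.8551, 0.5184, 0.5116], [0.0, 0.0, 0.0, 1.0]]}
top {'fov_y': 46.13, 'cx': 312.0314, 'cy': 193.0102, 'world_from_camera': [[0.0144, 0.9835, -0.1801, 0.3551], [-0.9999, 0.0137, -0.005, -0.0002], [-0.0024, 0.1802, 0.9836, 0.9749], [0.0, 0.0, 0.0, 1.0]]}
```

View pics/top0.png

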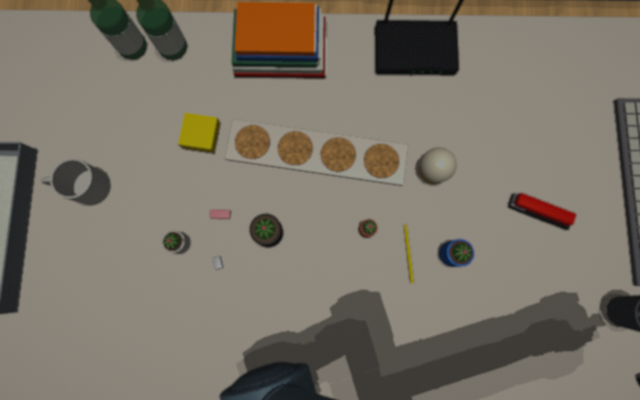

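View pics/side0.png

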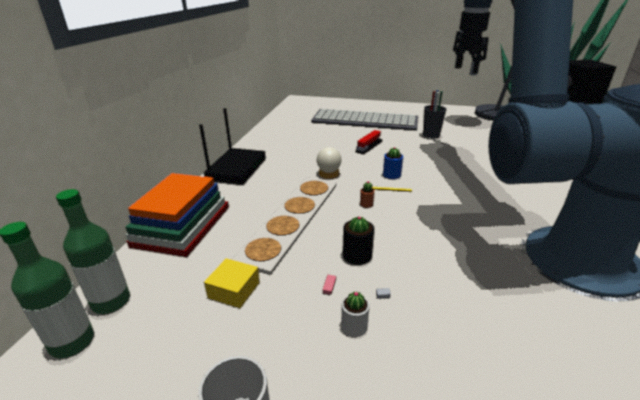

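The top view shows the lamp at (437,165), the -y end, and the notes at (199,132), the +y end. So the order is terracotta→d, white→c, blue→b, black→a. Pots are at: black (265,229), white (175,242), terracotta (368,228), blue (459,252).

```bash
cat > h.py <<'E'
import numpy as np,cv2
from plant import state,get_image
def ray(d,u,v,z):
    f=200/np.tan(np.radians(d["fov_y"]/2)); M=d["world_from_camera"]
    r=M[:3,:3]@np.array([(u-d["cx"])/f,-(v-d["cy"])/f,-1]); o=M[:3,3]
    return o+r*(z-o[2])/r[2]
def proj(d,P):
    f=200/np.tan(np.radians(d["fov_y"]/2)); M=d["world_from_camera"]
    p=(np.atleast_2d(P)-M[:3,3])@M[:3,:3]
    return np.c_[d["cx"]+f*p[:,0]/-p[:,2], d["cy"]-f*p[:,1]/-p[:,2]]
def blobs(mask,amin):
    n,l,s,c=cv2.connectedComponentsWithStats(mask.astype(np.uint8))
    return [(c[i],s[i,4]) for i in range(1,n) if s[i,4]>=amin]
def masks(d):
    h=cv2.cvtColor(d["image"],cv2.COLOR_RGB2HSV).astype(int)
    return dict(cork=(h[...,0]>7)&(h[...,0]<20)&(h[...,1]>90)&(h[...,2]>110), green=(h[...,0]>33)&(h[...,0]<80)&(h[...,1]>90)&(h[...,2]>35))
POTS=dict(terracotta=(.018,.042,.011),white=(.0225,.052,.014),blue=(.027,.062,.0165),black=(.0315,.072,.0195))
E
python3 - <<'E'
from h import *
for n in("top","side"):
    d=get_image(n);m=masks(d)
    print(n)
    for c,a in blobs(cv2.morphologyEx(m["cork"].astype(np.uint8),cv2.MORPH_CLOSE,np.ones((5,5))),200): print("cork",a,c.round(1),(1000*ray(d,*c,.016)).round(1))
    for c,a in blobs(cv2.morphologyEx(m["green"].astype(np.uint8),cv2.MORPH_CLOSE,np.ones((5,5))),40):
        print("green",a,c.round(1),{k:(1000*ray(d,*c,H+.022-r)).round(1)[:2].tolist() for k,(R,H,r) in POTS.items()})
d=get_image("top");cv2.imwrite("pics/crop.png",cv2.resize(d["image"][180:290,140:500,::-1],None,fx=2.2,fy=2.2,interpolation=cv2.INTER_CUBIC))
E
```

```text
top
cork 861 [45.1  4.4] [952.6 609.8  16. ]
cork 5745 [276.7  19.6] [922.1  89.   16. ]
cork 705 [420.7   7.5] [ 955.8 -232.3   16. ]
cork 2111 [545.1   9.1] [ 955.3 -509.7   16. ]
cork 896 [251.8 141.4] [640.  133.8  16. ]
cork 895 [294.7 147.8] [627.3  42.6  16. ]
cork 897 [337.7 153.9] [615.2 -48.2  16. ]
cork 907 [381.1 160.2] [ 602.8 -139.5   16. ]
green 956 [108.5  15.3] {'terracotta': [905.5, 447.0], 'white': [901.3, 443.6], 'blue': [896.8, 440.0], 'black': [892.6, 436.6]}
green 936 [154.1  15.9] {'terracotta': [905.4, 348.8], 'white': [901.2, 346.2], 'blue': [896.7, 343.4], 'black': [892.5, 340.7]}
green 48 [137.   53.7] {'terracotta': [817.8, 378.3], 'white': [814.3, 375.5], 'blue': [810.5, 372.4], 'black': [807.0, 369.5]}
green 297 [270.6  62.4] {'terracotta': [801.9, 95.7], 'white': [798.5, 95.0], 'blue': [794.9, 94.2], 'black': [791.5, 93.5]}
green 312 [264.5 228.5] {'terracotta': [451.5, 97.0], 'white': [450.8, 96.2], 'blue': [450.0, 95.4], 'black': [449.2, 94.7]}
green 100 [369.  226.7] {'terracotta': [458.1, -108.7], 'white': [457.3, -107.9], 'blue': [456.5, -107.0], 
[... 1035 characters left out ...]
, 160.7], 'blue': [824.6, 169.8], 'black': [817.4, 178.3]}
green 230 [358.6 224.8] {'terracotta': [453.5, 59.0], 'white': [452.2, 69.0], 'blue': [450.8, 79.7], 'black': [449.5, 89.6]}
green 3235 [ 33.6 270.2] {'terracotta': [996.4, 328.3], 'white': [986.8, 334.1], 'blue': [976.6, 340.4], 'black': [967.0, 346.2]}
green 366 [110.5 303.8] {'terracotta': [806.0, 365.8], 'white': [799.3, 371.1], 'blue': [792.1, 376.8], 'black': [785.5, 382.0]}
green 198 [355.3 300.7] {'terracotta': [425.4, 270.1], 'white': [424.5, 276.9], 'blue': [423.6, 284.1], 'black': [422.7, 290.8]}
green 493 [ 72.  345.8] {'terracotta': [804.1, 447.2], 'white': [797.5, 451.2], 'blue': [790.4, 455.5], 'black': [783.7, 459.6]}
```

{"method": "carry_out", "body": {"motion": [[0, 22, 30, -11, 0.127], [0, 22, 30, -11, 0.127], [0, 22, 30, -11, 0.127], [0, 22, 30, -11, 0.127], [0, 22, 30, -11, 0.127], [0, 22, 30, -11, 0.127], [0, 22, 30, -11, 0.127], [0, 21, 29.5, -11, 0.127]]}}

```text
time_s: 1.25
ee_pos: [0.4105, -0.2843, 0.151]
tcp_rot: [3.141, 0.0, 1.441]
wrist_force: [1.0, -0.5, -0.4]
gripper_width: 0.0853
finger_force: 0.0
```

{"method": "carry_out", "body": {"motion": [[0, 0, 0, -30, 0], [0, 0, 0, -30, 0], [0, 0, 0, -30, 0], [0, 0, 0, -20, 0], [0, 0, 0, -8, 0], [0.6, 0, 0, 0, 0], [0.6, 0, 0, 0, 0], [0.6, 0, 0, 0, 0]]}}

```text
time_s: 2.25
ee_pos: [0.4108, -0.2862, 0.0345]
tcp_rot: [3.139, 0.001, 1.437]
wrist_force: [-0.4, 0.2, 3.8]
gripper_width: 0.0528
finger_force: 62.7
```

{"method": "carry_out", "body": {"motion": [[0.6, 0, 0, 0, 0], [0.6, 0, 0, 0, 0]]}}

```text
time_s: 2.5
ee_pos: [0.4108, -0.2863, 0.0345]
tcp_rot: [3.139, 0.002, 1.437]
wrist_force: [-0.8, -0.2, 6.6]
gripper_width: 0.0528
finger_force: 62.9
```

{"method": "carry_out", "body": {"motion": [[0.6, 0, 0, 5, 0], [0.6, 0, 0, 15, 0], [0.6, 0, 0, 25, 0], [0.6, 0, 0, 30, 0], [0.6, 0, 0, 30, 0], [0.6, 0, 0, 15, 0], [0.6, 0, 0, 0, 0], [0.6, 0, 0, 0, 0]]}}

```text
time_s: 3.5
ee_pos: [0.4093, -0.2848, 0.1523]
tcp_rot: [-3.14, -0.001, 1.437]
wrist_force: [-0.3, -0.8, -1.1]
gripper_width: 0.0527
finger_force: 62.9
```

```bash
python3 - <<'E'
from h import *
for n in("side","wrist"):
    d=get_image(n)
    if n=="side": a=d["image"]
    else: a=np.hstack([cv2.resize(a,(400,250)),cv2.resize(d["image"],(400,250))])
cv2.imwrite("pics/held.png",a[...,::-1])
E
```

```text
(no output)
```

View pics/held.png

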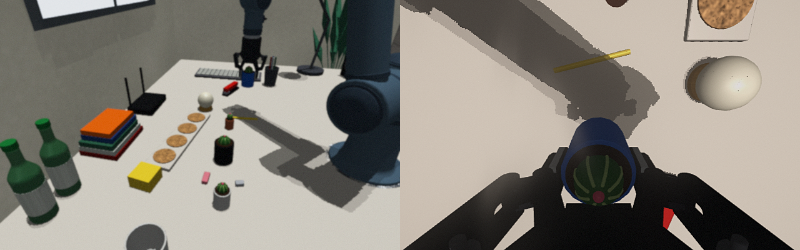

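The blue pot hangs upright in the jaws (right half, about (600,165)), and the rest is undisturbed.

{"method": "carry_out", "body": {"motion": [[0.6, 15, 25, 0, 0], [0.6, 28, 42, 0, 0], [0.6, 32, 48, 0, 0], [0.6, 35, 52, 0, 0], [0.6, 35, 52, 0, 0], [0.6, 32, 48, 0, 0], [0.6, 26, 40, 0, 0], [0.6, 15, 20.5, 0, 0]]}}

```text
time_s: 4.6
ee_pos: [0.628, 0.0444, 0.1517]
tcp_rot: [-3.14, -0.0, 1.439]
wrist_force: [-0.0, -0.3, -1.1]
gripper_width: 0.0526
finger_force: 63.1
```

{"method": "carry_out", "body": {"motion": [[0.6, 0, 0, -20, 0], [0.6, 0, 0, -25, 0], [0.6, 0, 0, -25, 0], [0.6, 0, 0, -15, 0], [0.6, 0, 0, -8, 0], [0.6, 0, 0, 0, 0]]}}

```text
time_s: 5.35
ee_pos: [0.6274, 0.0418, 0.06]
tcp_rot: [-3.141, 0.0, 1.437]
wrist_force: [-0.2, 0.2, -1.3]
gripper_width: 0.0523
finger_force: 63.1
```

{"method": "carry_out", "body": {"motion": [[0.6, 0, 0, -4, 0], [0.6, 0, 0, -3, 0], [0.6, 0, 0, -2, 0], [0.6, 0, 0, 0, 0], [0.6, 0, 0, 0, 0]]}}

```text
time_s: 5.98
ee_pos: [0.6278, 0.0418, 0.0514]
tcp_rot: [3.141, 0.0, 1.437]
wrist_force: [0.4, 0.7, -1.2]
gripper_width: 0.0527
finger_force: 63.1
```

{"method": "carry_out", "body": {"motion": [[0.6, 0, 0, -1.5, 0], [0.6, 0, 0, 0, 0], [0, 0, 0, 0, 0], [0, 0, 0, 0, 0], [0, 0, 0, 0, 0], [0, 0, 0, 20, 0], [0, 0, 0, 40, 0], [0, 0, 0, 40, 0]]}}

```text
time_s: 6.98
ee_pos: [0.6273, 0.0418, 0.1504]
tcp_rot: [-3.141, 0.0, 1.437]
wrist_force: [0.1, -1.0, 1.3]
gripper_width: 0.0853
finger_force: 0.0
```

{"method": "carry_out", "body": {"motion": [[0, -20, -18, 0, 0], [0, -25, -20, 0, 0], [0, -25, -23, 0, 0], [0, -25, -23, 0, 0], [0, -25, -23, 0, 0], [0, -25, -23, 0, 0], [0, -24.5, -20, 0, 0], [0, 0, 0, 0, 0]]}}

```text
time_s: 7.98
ee_pos: [0.4567, -0.1089, 0.1498]
tcp_rot: [-3.141, -0.0, 1.434]
wrist_force: [-0.3, 0.9, -0.1]
gripper_width: 0.0858
finger_force: 0.0
```

```bash
python3 - <<'E'
from h import *
print(state()["ee_pos"])
for n in("top","side"):
    d=get_image(n);m=masks(d)["green"]
    cv2.imwrite(f"pics/{n}1.png",d["image"][...,::-1])
    for c,a in blobs(cv2.morphologyEx(m.astype(np.uint8),cv2.MORPH_CLOSE,np.ones((5,5))),40): print(n,a,c.round(1),(1000*ray(d,*c,.016+.062+.0055)).round(1)) if c[0]>190 and c[1]>80 else 0
E
```

```text
[ 0.45668191 -0.10890213  0.14977877]
top 221 [292.6 137.4] [629.2  44.2  83.5]
top 311 [264.4 228.5] [448.4  93.9  83.5]
side 125 [280.  198.1] [629.8  40.8  83.5]
side 232 [358.8 224.4] [447.7 100.7  83.5]
side 201 [355.3 300.7] [421.6 299.3  83.5]
```

View pics/top1.png

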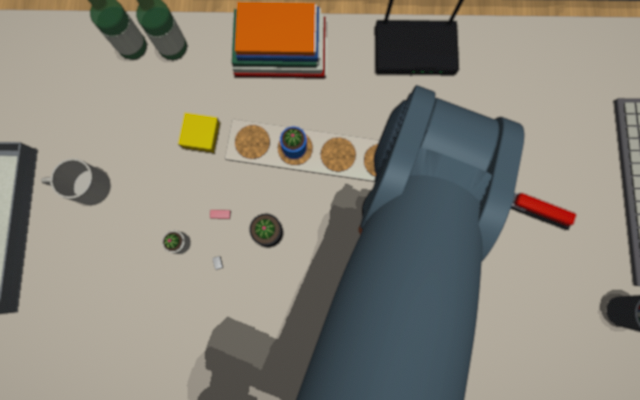

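The blue pot stands on coaster_b at (293,142), within about 2 mm. Next is terracotta.

{"method": "carry_out", "body": {"motion": [[0, 1, 0, -30, 0], [0, 0, 0, -35, 0], [0, 0, 0, -35, 0], [0, 0, 0, -23, 0], [0, 0, 0, -10, 0], [0.8, 0, 0, 0, 0], [0.8, 0, 0, 0, 0], [0.8, 0, 0, 0, 0]]}}

```text
time_s: 9.07
ee_pos: [0.4603, -0.1086, 0.0181]
tcp_rot: [3.139, 0.001, 1.437]
wrist_force: [1.0, -0.3, 1.5]
gripper_width: 0.0346
finger_force: 59.6
```

{"method": "carry_out", "body": {"motion": [[0.8, 0, 0, 0, 0], [0.8, 0, 0, 0, 0], [0.8, 0, 0, 0, 0]]}}

```text
time_s: 9.45
ee_pos: [0.4604, -0.1086, 0.0181]
tcp_rot: [3.139, 0.0, 1.437]
wrist_force: [-0.4, 0.7, 5.4]
gripper_width: 0.0344
finger_force: 59.6
```

{"method": "carry_out", "body": {"motion": [[0.8, 0, 0, 5, 0], [0.8, 0, 0, 15, 0], [0.8, 0, 0, 25, 0], [0.8, 0, 0, 30, 0], [0.8, 0, 0, 30, 0], [0.8, 0, 0, 10, 0], [0.8, 0, 0, 0, 0], [0.8, 0, 0, 0, 0]]}}

```text
time_s: 10.45
ee_pos: [0.4582, -0.1078, 0.1306]
tcp_rot: [-3.139, -0.001, 1.437]
wrist_force: [-0.3, 0.2, -0.8]
gripper_width: 0.0342
finger_force: 59.8
```

{"method": "carry_out", "body": {"motion": [[0.8, 12, -3, 0, 0], [0.8, 22, -5, 0, 0], [0.8, 25, -5, 0, 0], [0.8, 25, -5, 0, 0], [0.8, 25, -5, 0, 0], [0.8, 22, -5, 0, 0], [0.8, 12, -3, 0, 0], [0.8, 0, 0, 0, 0]]}}

```text
time_s: 11.45
ee_pos: [0.6031, -0.1394, 0.1306]
tcp_rot: [-3.141, -0.0, 1.437]
wrist_force: [0.1, -0.3, -0.4]
gripper_width: 0.0345
finger_force: 59.9
```

{"method": "carry_out", "body": {"motion": [[0.8, 0, 0, -20, 0], [0.8, 0, 0, -25, 0], [0.8, 0, 0, -25, 0], [0.8, 0, 0, -15, 0], [0.8, 0, 0, -5, 0], [0.8, 0, 0, -3, 0], [0.8, 0, 0, -2, 0], [0.8, 0, 0, 0, 0]]}}

```text
time_s: 12.45
ee_pos: [0.6026, -0.1393, 0.0374]
tcp_rot: [3.14, 0.0, 1.437]
wrist_force: [-0.2, 0.2, -0.6]
gripper_width: 0.0345
finger_force: 59.9
```

{"method": "carry_out", "body": {"motion": [[0.8, 0, 0, -2, 0], [0.8, 0, 0, -1.5, 0], [0.8, 0, 0, 0, 0], [0, 0, 0, 0, 0], [0, 0, 0, 0, 0], [0, 0, 0, 0, 0], [0, 0, 0, 0, 0], [0, 0, 0, 20, 0]]}}

```text
time_s: 13.45
ee_pos: [0.6005, -0.1386, 0.0517]
tcp_rot: [-3.138, -0.001, 1.437]
wrist_force: [0.1, -0.6, 0.1]
gripper_width: 0.0854
finger_force: 0.0
```

{"method": "carry_out", "body": {"motion": [[0, 0, 0, 50, 0], [0, 0, 0, 50, 0], [0, -20, 30, 0, 0], [0, -32, 55, 0, 0], [0, -32, 60, 0, 0], [0, -32, 60, 0, 0], [0, -32, 60, 0, 0], [0, -30, 60, 0, 0]]}}

```text
time_s: 14.45
ee_pos: [0.4335, 0.1677, 0.1535]
tcp_rot: [3.141, -0.0, 1.436]
wrist_force: [1.2, 0.8, -0.1]
gripper_width: 0.0854
finger_force: 0.0
```

{"method": "carry_out", "body": {"motion": [[0, 0, 50, 0, 0], [0, 0, 41, 0, 0], [0, 0, 0, 0, 0], [0, 0, 0, 0, 0]]}}

```text
time_s: 14.95
ee_pos: [0.4344, 0.2568, 0.1532]
tcp_rot: [-3.141, 0.001, 1.437]
wrist_force: [0.0, 0.7, 0.0]
gripper_width: 0.0853
finger_force: 0.0
```

{"method": "carry_out", "body": {"motion": [[0, -10, 20, 0, 0], [0, 0, 0, 0, 0], [0, 0, 0, 0, 0]]}}

```text
time_s: 15.32
ee_pos: [0.4248, 0.2761, 0.1533]
tcp_rot: [3.141, 0.001, 1.435]
wrist_force: [-0.0, -0.2, 0.9]
gripper_width: 0.0851
finger_force: 0.0
```

```bash
python3 - <<'E'
from h import *
for n in("top","side"):
    d=get_image(n);m=masks(d)["green"]
    for c,a in blobs(cv2.morphologyEx(m.astype(np.uint8),cv2.MORPH_CLOSE,np.ones((3,3))),25): print(n,a,c.round(1),[(1000*ray(d,*c,z)).round(1)[:2] for z in(.016+.053,.016+.0675,.0745)]) if c[0]>190 and c[1]>80 else 0
E
```

```text
top 204 [292.5 137.7] [array([633.1,  45.1]), array([628.7,  44.3]), array([631.4,  44.8])]
top 78 [384.7 154.6] [array([ 600.7, -139.1]), array([ 596.7, -136.9]), array([ 599.2, -138.3])]
top 296 [264.6 228.6] [array([449.8,  95.2]), array([448.3,  93.6]), array([449.2,  94.6])]
side 101 [511.5  85. ] [array([  -29. , -1107.6]), array([  -16., -1048.]), array([  -24.1, -1085. ])]
side 35 [313.6 168.8] [array([ 602.2, -140.3]), array([ 594.6, -112.4]), array([ 599.3, -129.7])]
side 135 [279.9 198.6] [array([638.,  20.]), array([629.2,  42.6]), array([634.7,  28.6])]
side 202 [358.1 225.7] [array([450.9,  85.1]), array([448.2, 105.6]), array([449.9,  92.9])]
side 188 [355.3 301.1] [array([423.3, 286.3]), array([421.6, 300.3]), array([422.7, 291.6])]
```

{"method": "carry_out", "body": {"motion": [[0, 0, 0.5, -30, 0], [0, 0, 0, -35, 0], [0, 0, 0, -35, 0], [0, 0, 0, -20, 0], [0, 0, 0, -10, 0], [0.7, 0, 0, 0, 0], [0.7, 0, 0, 0, 0], [0.7, 0, 0, 0, 0]]}}

```text
time_s: 16.42
ee_pos: [0.4258, 0.2783, 0.0247]
tcp_rot: [3.139, -0.002, 1.437]
wrist_force: [0.1, 0.6, 3.5]
gripper_width: 0.0437
finger_force: 60.9
```

{"method": "carry_out", "body": {"motion": [[0.7, 0, 0, 0, 0], [0.7, 0, 0, 0, 0], [0.7, 0, 0, 0, 0]]}}

```text
time_s: 16.8
ee_pos: [0.4258, 0.2783, 0.0247]
tcp_rot: [3.139, -0.001, 1.437]
wrist_force: [0.4, 0.4, 6.5]
gripper_width: 0.0438
finger_force: 61.1
```

{"method": "carry_out", "body": {"motion": [[0.7, 0, 0, 5, 0], [0.7, 0, 0, 15, 0], [0.7, 0, 0, 30, 0], [0.7, 0, 0, 35, 0], [0.7, 0, 0, 35, 0], [0.7, 0, 0, 15, 0], [0.7, 0, 0, 0, 0], [0.7, 0, 0, 0, 0]]}}

```text
time_s: 17.8
ee_pos: [0.4237, 0.2772, 0.157]
tcp_rot: [-3.14, 0.001, 1.437]
wrist_force: [-0.4, -0.4, -2.0]
gripper_width: 0.0435
finger_force: 61.1
```

{"method": "carry_out", "body": {"motion": [[0.7, 12, -20, 0, 0], [0.7, 22, -38, 0, 0], [0.7, 26, -45, 0, 0], [0.7, 26, -45, 0, 0], [0.7, 26, -45, 0, 0], [0.7, 26, -45, 0, 0], [0.7, 26, -45, 0, 0], [0.7, 22, -35, 0, 0]]}}

```text
time_s: 18.8
ee_pos: [0.6102, -0.0422, 0.1561]
tcp_rot: [-3.138, -0.0, 1.436]
wrist_force: [0.7, -0.4, -1.2]
gripper_width: 0.0438
finger_force: 61.2
```

{"method": "carry_out", "body": {"motion": [[0.7, 4, -8, 0, 0], [0.7, 0, 0, 0, 0], [0.7, 0, 0, 0, 0]]}}

```text
time_s: 19.18
ee_pos: [0.6135, -0.047, 0.1577]
tcp_rot: [-3.14, -0.001, 1.438]
wrist_force: [-0.2, 0.5, -1.2]
gripper_width: 0.0437
finger_force: 61.3
```

{"method": "carry_out", "body": {"motion": [[0.7, 1.5, -1, -20, 0], [0.7, 0, 0, -30, 0], [0.7, 0, 0, -30, 0], [0.7, 0, 0, -20, 0], [0.7, 0, 0, -8, 0], [0.7, 0, 0, -4, 0], [0.7, 0, 0, -2, 0], [0.7, 0, 0, 0, 0]]}}

```text
time_s: 20.18
ee_pos: [0.6166, -0.0493, 0.045]
tcp_rot: [3.14, 0.0, 1.437]
wrist_force: [-0.0, 0.1, -1.6]
gripper_width: 0.0437
finger_force: 61.3
```

{"method": "carry_out", "body": {"motion": [[0.7, -1, 1, -2.5, 0], [0.7, 0, 0, -2, 0], [0.7, 0, 0, 0, 0], [0, 0, 0, 0, 0], [0, 0, 0, 0, 0], [0, 0, 0, 0, 0], [0, 0, 0, 0, 0], [0, 0, 0, 20, 0]]}}

```text
time_s: 21.18
ee_pos: [0.6133, -0.048, 0.0582]
tcp_rot: [-3.138, -0.0, 1.437]
wrist_force: [-0.5, -0.6, -0.2]
gripper_width: 0.0852
finger_force: 0.0
```

{"method": "carry_out", "body": {"motion": [[0, 0, 0, 50, 0], [0, 0, 0, 50, 0], [0, -20, 18, 0, 0], [0, -30, 25, 0, 0], [0, -30, 25, 0, 0], [0, -30, 25, 0, 0], [0, -30, 25, 0, 0], [0, -26, 24, 0, 0]]}}

```text
time_s: 22.18
ee_pos: [0.4479, 0.0944, 0.1599]
tcp_rot: [3.141, -0.0, 1.437]
wrist_force: [0.1, 0.4, 0.5]
gripper_width: 0.0854
finger_force: 0.0
```

{"method": "carry_out", "body": {"motion": [[0, 0, 0, 0, 0], [0, 0, 0, 0, 0]]}}

```text
time_s: 22.42
ee_pos: [0.4498, 0.0935, 0.1601]
tcp_rot: [3.14, 0.0, 1.437]
wrist_force: [0.8, -0.6, -0.2]
gripper_width: 0.0857
finger_force: 0.0
```

{"method": "carry_out", "body": {"motion": [[0, 0, 1, -30, 0], [0, 0, 0, -30, 0], [0, 0, 0, -30, 0], [0, 0, 0, -18, 0], [0, 0, 0, -10, 0], [0.5, 0, 0, 0, 0], [0.5, 0, 0, 0, 0], [0.5, 0, 0, 0, 0]]}}

```text
time_s: 23.42
ee_pos: [0.4498, 0.0947, 0.0424]
tcp_rot: [3.14, -0.0, 1.437]
wrist_force: [0.9, -0.3, -0.7]
gripper_width: 0.0616
finger_force: 65.6
```

{"method": "carry_out", "body": {"motion": [[0.5, 0, 0, 0, 0], [0.5, 0, 0, 0, 0], [0.5, 0, 0, 0, 0]]}}

```text
time_s: 23.8
ee_pos: [0.4498, 0.0946, 0.0424]
tcp_rot: [3.14, -0.0, 1.437]
wrist_force: [-0.2, -0.4, 4.1]
gripper_width: 0.0617
finger_force: 66.0
```

Next is the lift, then over to coaster_a (640, 133.8).

{"method": "carry_out", "body": {"motion": [[0.5, 0, 0, 5, 0], [0.5, 0, 0, 15, 0], [0.5, 0, 0, 25, 0], [0.5, 0, 0, 30, 0], [0.5, 0, 0, 30, 0], [0.5, 0, 0, 10, 0], [0.5, 0, 0, 0, 0], [0.5, 0, 0, 0, 0]]}}

```text
time_s: 24.8
ee_pos: [0.4479, 0.0946, 0.1554]
tcp_rot: [-3.139, 0.0, 1.437]
wrist_force: [0.2, 0.4, -3.3]
gripper_width: 0.0619
finger_force: 66.1
```

{"method": "carry_out", "body": {"motion": [[0.5, 15, 3, 0, 0], [0.5, 25, 5, 0, 0], [0.5, 30, 6, 0, 0], [0.5, 30, 6, 0, 0], [0.5, 30, 6, 0, 0], [0.5, 30, 6, 0, 0], [0.5, 20, 5, 0, 0], [0.5, 10, 2, 0, 0]]}}

```text
time_s: 25.8
ee_pos: [0.6404, 0.134, 0.1552]
tcp_rot: [-3.141, 0.0, 1.437]
wrist_force: [0.4, 0.2, -3.1]
gripper_width: 0.062
finger_force: 66.3
```

{"method": "carry_out", "body": {"motion": [[0.5, 0, 0, 0, 0], [0.5, 0, 0, 0, 0]]}}

```text
time_s: 26.05
ee_pos: [0.6383, 0.1336, 0.1565]
tcp_rot: [-3.141, 0.0, 1.437]
wrist_force: [-0.6, 0.4, -2.9]
gripper_width: 0.0617
finger_force: 66.3
```

{"method": "carry_out", "body": {"motion": [[0.5, 1, 0, -20, 0], [0.5, 0, 0, -25, 0], [0.5, 0, 0, -25, 0], [0.5, 0, 0, -15, 0], [0.5, 0, 0, -6, 0], [0.5, 0, 0, -3, 0], [0.5, 0, 0, 0, 0], [0.5, 0, 0, 0, 0]]}}

```text
time_s: 27.05
ee_pos: [0.6408, 0.1338, 0.0637]
tcp_rot: [3.14, -0.0, 1.437]
wrist_force: [0.5, 0.5, -3.5]
gripper_width: 0.0618
finger_force: 66.3
```

{"method": "carry_out", "body": {"motion": [[0.5, 0, 0, -2.5, 0], [0.5, 0, 0, -2, 0], [0.5, 0, 0, -1, 0], [0.5, 0, 0, 0, 0], [0, 0, 0, 0, 0], [0, 0, 0, 0, 0], [0, 0, 0, 0, 0], [0, 0, 0, 10, 0]]}}

```text
time_s: 28.05
ee_pos: [0.6392, 0.1336, 0.0666]
tcp_rot: [-3.14, 0.001, 1.437]
wrist_force: [-0.8, 0.9, 0.1]
gripper_width: 0.0854
finger_force: 0.0
```

{"method": "carry_out", "body": {"motion": [[0, 0, 0, 30, 0], [0, 0, 0, 40, 0], [0, 0, 0, 40, 0], [0, -50, 0, 0, 0], [0, -50, 0, 0, 0], [0, -50, 0, 0, 0], [0, -50, -40, 0, 0], [0, 0, -50, 0, 0]]}}

```text
time_s: 29.05
ee_pos: [0.4361, 0.045, 0.177]
tcp_rot: [-3.138, 0.0, 1.441]
wrist_force: [1.3, -0.6, 1.5]
gripper_width: 0.0854
finger_force: 0.0
```

{"method": "carry_out", "body": {"motion": [[0, 0, -50, 0, 0], [0, 0, -50, 0, 0], [0, 0, -50, 0, 0], [0, 0, -50, 0, 0], [0, 0, -50, 0, 0], [0, 0, 0, 0, 0], [0, 0, 0, 0, 0]]}}

```text
time_s: 29.92
ee_pos: [0.4412, -0.2051, 0.1777]
tcp_rot: [3.141, -0.0, 1.436]
wrist_force: [0.1, 1.0, -0.2]
gripper_width: 0.0855
finger_force: 0.0
```

```bash
python3 - <<'E'
from h import *
print(state()["ee_pos"])
C=dict(black=(640,133.8),blue=(627.3,42.6),white=(615.2,-48.2),terracotta=(602.8,-139.5))
for n in("top","side"):
    d=get_image(n);m=masks(d)["green"];cv2.imwrite(f"pics/{n}2.png",d["image"][...,::-1])
    B=blobs(cv2.morphologyEx(m.astype(np.uint8),cv2.MORPH_CLOSE,np.ones((3,3))),20)
    for k,(x,y) in C.items():
        R,H,r=POTS[k];z=.016+H+.022-r
        P=[(1000*ray(d,*c,z))[:2] for c,a in B]
        e=min([p-np.array((x,y)) for p in P],key=np.linalg.norm);print(n,k,e.round(1))
E
```

```text
[ 0.4411932  -0.20514555  0.17770467]
top black [1.5 0.2]
top blue [1.5 1.7]
top white [-0.5 -1.5]
top terracotta [-2.2  0.5]
side black [ 3.3 -5.4]
side blue [ 2.  -1.1]
side white [ 1.5 -5.1]
side terracotta [ 0.1 -0.7]
```

View pics/side2.png

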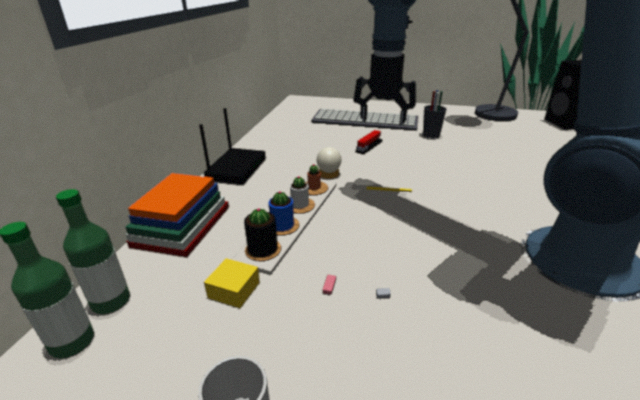

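All four pots stand upright and centred: black (262,235), blue (282,213), white (299,194), and terracotta (314,178) next to the lamp. The arm is clear, so I'm handing in.

```bash
python3 -c "
from plant import env
print(env.job_done())"
```

```text
the job is handed in; nothing more can be done
None
```

I handed the job in at about 30 s: all four pots stand upright on their coasters, smallest by the lamp to largest by the yellow notes, about 3 mm or less off centre in the top camera and 7 mm or less in the side camera (limit 12 mm); no verdict was returned.

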